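# Set the worn screw stop with its play taken out, then butt the board against it

### The job

The screw of this length stop has play: with its handwheel, draw the stop back until its pointer is clearly past the marker fin (about 6 mm), then wind it forward, towards the board, until the pointer is in line with the fin and the screw bears forward on the stop (if you wind too far, draw back and come up again). Then let go of the wheel, slide the board along the rails and press it against the stop firmly but gently for a moment (about 10 N, never over 20 N), and leave it there touching. Do not push the stop itself by hand, and leave the other things on the bench alone.

Things in the scene. Friction and masses are not known exactly. Their poses are not given: they have to be found in the camera images.
- bed_top (a point): centre of the level top face of the fixed plywood bed of the stop bench, 130 mm (x) by 480 mm (y), top 20 mm above the table. Its +y points along the slide to the handwheel end, -y is forward, to the board end; +x points away from the robot. Two rails 8 mm high, 54 mm apart, guide the board from y = -225 to +75 mm; a grey gearbox, 62 mm above the table, fills y = 130 to 220 mm.
- wheel_axis (a point): point on the vertical axis of the handwheel, 90 mm above the table. The wheel is a steel disc of 108 mm diameter on the gearbox; its top is 74 mm above the table, with a hub of 28 mm diameter 7 mm higher. Its axes are the bed's.
- handle_mid (a point): middle of the upright wooden handle on the handwheel: 18 mm diameter, from 74.5 to 126.5 mm above the table, its axis 42 mm from the wheel's. It revolves freely on its own pin, so it can be gripped and carried round in a circle with the gripper's heading kept constant; cranking takes 3 to 4 N.
- wheel (a joint): angle of the handwheel, rad, counter-clockwise from above positive, limits -9 and 20. Counter-clockwise draws the screw towards the handwheel (bed +y), 4 mm per rad. At 0 the handle stands on the bed's +x side of the axis. The wheel stays where it is left, and pushing the stop does not turn it.
- pointer (a point): tip of the thin dark pointer (3 mm wide) on the stop's side away from the robot; moves with the stop. It starts 10 to 40 mm nearer the board than the marker fin. The steel stop is 46 mm wide, its top 55 mm above the table; its flat front face lies 7 mm from the pointer's middle, towards the board (-y).
- mark_fin (a point): inner end of the thin upright fin (3 mm wide, 18 mm high) of the dark steel marker clip fixed on the bed's far margin. The pointer must come level with it along the bed's y; it passes a few mm clear of it. Its axes are the bed's.
- fork_mid (a point): midpoint of the 20 mm gap between the stop's front and rear plates, in which the brass screw head sits; moves with the stop. Its axes are the bed's.
- screw_head (a point): top centre of the brass screw head, 26 mm by 15 mm (y), which moves the stop and has 5 mm of play in its gap: relative to fork_mid it is at y = +2.5 mm when drawing the stop back and -2.5 mm when bearing forward on the front plate. The stop drags with about 4 N, so it stays put unless the head, or a harder shove within the play, moves it.
- board_mid (a point): centre of the loose hardwood board, 50 mm (x) by 120 mm (y) by 25 mm thick, about 0.1 kg, lying on the bed between the rails with 2 mm side play each way. It is to be slid along +y until its end meets the stop's front face, pushed on its outer end with shut fingers or gripped by its sides above the rails.
- stop: the steel stop, its origin on its front face plane at the bed's underside, its axes the bed's: +y away from the board.
- board: the board; origin at the centre of its underside.
- mallet: bystander: wooden mallet, head 130 by 75 by 60 mm, lying beyond the bed.
- screwdriver: bystander: screwdriver lying on the robot's side of the bed.
- offcut: bystander: dark wooden offcut 60 by 90 by 20 mm beyond the bed.
- glue: bystander: white bottle 56 mm in diameter, 150 mm tall, standing past the board end of the bed.
Not all that is in view belongs to the job. What is shaped like the board but purple or turquoise is not meant.

How it is judged:
On the way, in this order (a step that is already met when the one before it is completed fails the run):
1. the stop is drawn back so that its pointer is at least 3 mm past the marker fin (y of pointer in the frame of mark_fin above 0.003 m), for 0.1 s.
2. the stop is brought forward with its pointer within 2.5 mm of the fin, the screw head bearing forward on it (y of pointer in the frame of mark_fin between -0.0025 and 0.0025 m and y of screw_head in the frame of fork_mid below -0.0015 m), for 0.3 s.
3. the board is pressed against the stop with more than 6 N (contact force between board and stop above 6 N), for 0.1 s.
At the end, for the whole second after the job is handed in: The pointer is within 2.5 mm of the marker fin along the slide, the screw head bears on the stop's front plate (at least 1.5 mm forward of the middle of its gap), the board lies flat on the bed with its end touching the stop's face (gap under 2 mm), and everything is at rest (all of step 2 and y of board_mid in the frame of stop above -0.062 m and z of board_mid in the frame of stop below 0.036 m and linear speed of board below 0.01 m/s and velocity of joint wheel between -0.05 and 0.05 rad/s).
It fails at once if the board is pressed on the stop with more than 20 N (contact force between board and stop above 20 N).
It fails at once if the robot pushes the stop itself (contact force between any of the fingers, the arm and stop above 1 N).
It fails at once if a bystander is moved more than 20 mm (distance of any of mallet, screwdriver, offcut, glue from where it was at the start of the episode above 0.02 m).
It also fails if it takes over 72 s, if anything falls off the work surface, if the arm or the gripper's body presses on something with over 40 N, if the wrist force passes 120 N, or if a joint passes its speed limit or range.

### The arm

A 6-joint arm with a two-finger parallel gripper is mounted at the origin on the work surface. World frame = base frame: x ahead of the robot, y to its left, z up, the work surface at z = 0. Lengths are in m, angles in rad, forces in N, time in s.
With the tool pointing down it reaches from about 0.375 to 0.925 m from the base axis. Payload 5.7 kg.
Tool frame: the origin (TCP) lies between the finger pads; the fingertips stand 25 mm ahead of it and the grasp point (between the pads) lies 6 mm ahead of it; z points along the fingers, y is the direction in which the jaws open and shut (so a half turn about z gives the same grasp; the last joint's range is limited). The gripper opens to 85 mm and grips with 20 to 120 N. Pads are 22 mm wide; open, the fingers measure 114 mm over their backs; the gripper's body (76 mm by 85 mm) begins 54 mm behind the grasp point. The pads swing forward as they close: fully open they stand 13 mm farther back than shut.
Start: joints at [1.142, 0.359, 1.51, -0, 1.272, -0.115], TCP at [0.185, 0.571, 0.256] pointing down, gripper open.
Joint ranges: [-2.97, 2.97], [-1.01, 2.36], [0.21, 2.38], [-0.96, 4.11], [0.2, 2.71], [-2.98, 2.98]. Speed limits (rad/s): [2.39, 2.39, 3.14, 3.14, 3.14, 3.14].

### API

Orientations are given as a unit quaternion [x, y, z, w].
In Python, from bench import * gives the robot as it stands. The module is installed in compiled form; this text tells all that it offers.
- The arm moves only by the tool apply_moves, never from a script. Its argument "increments" is a list of rows, each a list of 7 numbers: the shift along the tool's x, y, z in mm, then the turn, a rotation vector about the tool's x, y, z in degrees, then the finger opening in mm, from 0 to 85.4. A call has exactly 8 rows; each row shifts and turns the commanded pose from where the row before left it, along the tool's axes as they then stand; what a row does not reach is not made up. A row lasts 1/10 s, in which the tool goes at most 50 mm and 8.59 degrees, less where a joint would pass 70% of its speed; a pose out of reach is approached as far as the arm can. A call is refused whole if a number of a shift passes 50 or a number of a turn 8.59, either way. A call with a gripper value outside its range is refused whole. The fingers move at their own pace and stop on an object; "newtons" is the grip in N (left out, the last holds). Time passes only in rows, so rows that do not move let the fingers close, or fill a call up. It gives the time, the measured TCP pose, the force and the opening at its end, in the units of the state.
- get_obs(): the state, without advancing time (a new reading comes with each control period).
- snapshot(name): name is "scene" or "top" or "wrist"; returns a dict with "frame" (420x560x3 uint8, blue, green, red), "depth" (420x560 float32, m along the optical axis (not along the pixel's ray), 0 where there is no reading), "intrinsics" (3x3 intrinsics, pixels), "distortion" ([k1, k2, p1, p2, k3] as OpenCV has them; the pictures are not rectified), "extrinsics" (4x4, takes a point from camera to world coordinates). Camera axes: x right, y up, looking along -z (the intrinsics and any distortion apply to the point x, -y, -z); pixel columns grow to the right and rows downward; lengths in m; the calibration is good to about 2 mm. A picture is of the moment at which its call begins.
- finish_job(): hands the job in, once; it reports no verdict.
The state is a dict: "time": time; "qpos": joint angles; "qd": joint speeds; "effort": joint torques, N m; "ee_pos": TCP position; "ee_rot": TCP orientation; "contact_force": force on the tool from outside, world axes, zero at the start; "moment": the same for the moment, N m; "gripper_width": finger opening in m.
Only numpy, scipy, OpenCV 4.12 (cv2) and the standard library are available. Lean on these libraries where they do the work, as an engineer would, in place of code of your own. Each camera call takes 0.05 s, during which the arm holds its last target.

## Working session

There is one attempt and no reset: what is moved stays moved. The work goes in short steps, Python scripts to look and compute and a tool call to move; the robot and the scene stay as the last step left them, time stands still between calls to the robot, and variables do not carry over. Pictures are saved under pics/ and viewed, and the job is handed in when it is done.

Besides the shell and the picture viewer there is one more tool, called by a JSON object that holds its "fn" and its "kwargs". apply_moves: Moves the arm, as the interface text tells. Its arguments: {"type":"object","properties":{"increments":{"type":"array"},"newtons":{"type":"number"}},"required":["increments"]}

```bash
mkdir -p pics && cat > h.py <<'E'
from bench import *
import numpy as np, cv2
def snap(n,tag=None):
    s=snapshot(n)
    if tag: cv2.imwrite(f'pics/{tag}.png',s['frame'])
    return s
def ray(s,px):
    K=np.array(s['intrinsics'],float);D=np.array(s['distortion'],float);T=np.array(s['extrinsics'],float)
    p=cv2.undistortPoints(np.array(px,float).reshape(-1,1,2),K,D).reshape(-1,2)
    d=np.c_[p[:,0],-p[:,1],-np.ones(len(p))]@T[:3,:3].T
    return T[:3,3],d
def plane(s,px,z):
    o,d=ray(s,px); return o+d*((z-o[2])/d[:,2])[:,None]
def proj(s,P):
    K=np.array(s['intrinsics'],float);D=np.array(s['distortion'],float);T=np.array(s['extrinsics'],float)
    c=(np.array(P,float).reshape(-1,3)-T[:3,3])@T[:3,:3]
    c=c*[1,-1,-1]
    return cv2.projectPoints(c.reshape(-1,1,3),np.zeros(3),np.zeros(3),K,D)[0].reshape(-1,2)
def dpt(s,u,v):
    o,d=ray(s,[[u,v]]); return o+d[0]*s['depth'][int(round(v)),int(round(u))]
E
python3 - <<'E'
from h import *
for n in ('scene','top','wrist'):
    s=snap(n,n+'0'); print(n,np.round(s['extrinsics'],3).tolist(),np.round(s['intrinsics'],1).tolist(),s['distortion'])
o=get_obs();print(o)
E
```

```text
scene [[0.85, -0.377, 0.368, 0.842], [0.526, 0.582, -0.62, -0.628], [0.019, 0.721, 0.693, 0.718], [0.0, 0.0, 0.0, 1.0]] [[410.4, 0.0, 273.2], [0.0, 410.4, 211.4], [0.0, 0.0, 1.0]] [0.03462462 0.         0.         0.         0.        ]
top [[0.025, 0.982, -0.187, 0.325], [-1.0, 0.026, 0.004, -0.077], [0.008, 0.187, 0.982, 1.187], [0.0, 0.0, 0.0, 1.0]] [[515.9, 0.0, 276.7], [0.0, 515.9, 202.6], [0.0, 0.0, 1.0]] [0.04715931 0.         0.         0.         0.        ]
wrist [[0.309, -0.904, -0.297, 0.109], [0.951, 0.293, 0.097, 0.596], [-0.001, -0.313, 0.95, 0.373], [0.0, 0.0, 0.0, 1.0]] [[314.7, 0.0, 282.6], [0.0, 314.7, 206.6], [0.0, 0.0, 1.0]] [0.00272759 0.         0.         0.         0.        ]
{'time': 0.15, 'qpos': array([ 1.14186635e+00,  3.59376870e-01,  1.51117333e+00, -4.79680605e-06,
        1.27248016e+00, -1.15099605e-01]), 'qd': array([-0.00127365, -0.00250822, -0.00089637,  0.00095782,  0.00125813,
        0.00049449]), 'effort': array([ 5.51800495e-04, -5.28026962e+01, -2.78931624e+01, -1.49082148e-04,
        8.39266169e-03, -1.60163825e-05]), 'ee_pos': array([0.18503224, 0.57025725, 0.25562843]), 'ee_rot': array([ 1.56271301e-01,  9.87713908e-01, -6.93038487e-04, -1.90928705e-04]), 'contact_force': array([-0.20861539, -0.13506476,  0.00968738]), 'moment': array([-0.01467359,  0.02013232,  0.05613477]), 'gripper_width': 0.08505917438577627}
```

View pics/top0.png

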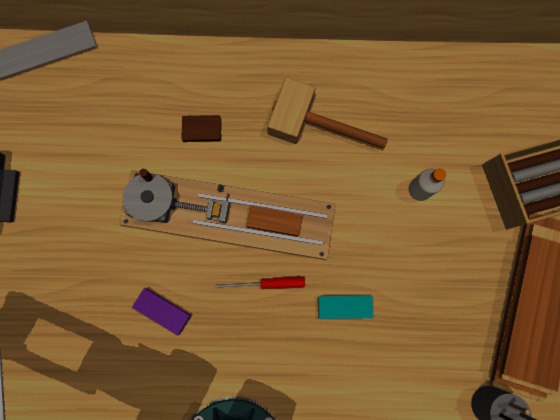

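View pics/scene0.png

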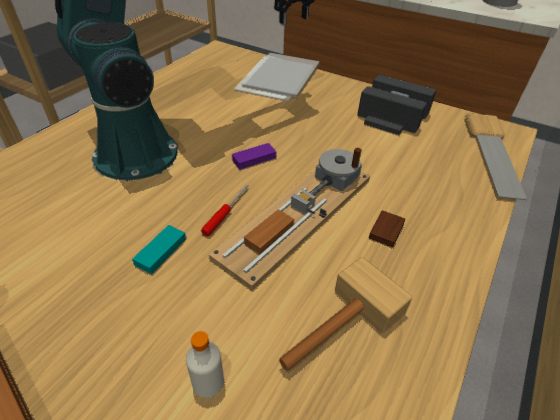

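View pics/wrist0.png

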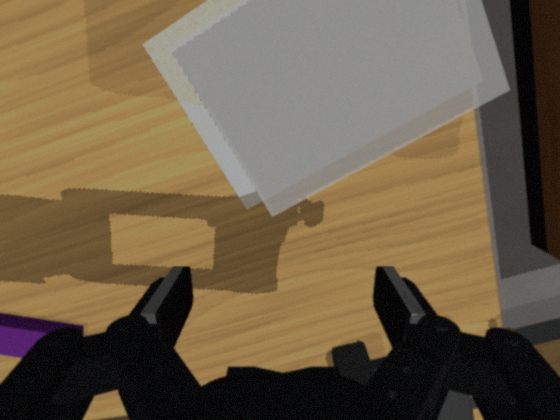

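```bash
python3 - <<'E'
from h import *
s=snap('top')
c=s['frame'][160:265,110:345]; cv2.imwrite('pics/topc.png',cv2.resize(c,None,fx=3.4,fy=3.4,interpolation=cv2.INTER_CUBIC))
s=snap('scene')
c=s['frame'][130:290,200:385]; cv2.imwrite('pics/scc.png',cv2.resize(c,None,fx=3.7,fy=3.7,interpolation=cv2.INTER_CUBIC))
E
```

```text
(no output)
```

View pics/topc.png

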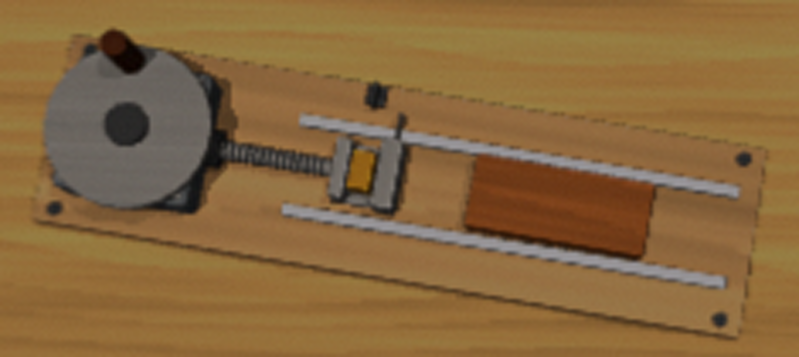

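View pics/scc.png

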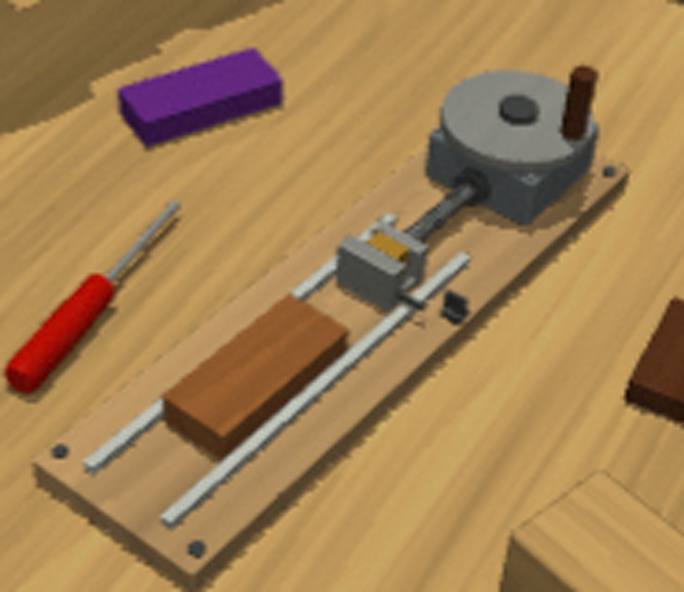

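```bash
cat >> h.py <<'E'
def tc(p): return np.array(p,float)/3.4+[110-.35,160-.35]
def sc(p): return np.array(p,float)/3.7+[200-.35,130-.35]
E
python3 - <<'E'
from h import *
s=snap('top'); q=snap('scene')
C=plane(s,tc([[72,36],[35,222],[738,337],[766,150]]),.02); print('top',C.round(4).tolist())
L=lambda a,b:np.linalg.norm(a-b).round(4)
print(L(C[0],C[1]),L(C[2],C[3]),L(C[0],C[3]),L(C[1],C[2]))
C2=plane(q,sc([[36,468],[198,583],[627,175]]),.02); print('scene nr,fr,farwheel',C2.round(4).tolist())
print(L(C2[0],C2[1]),L(C2[1],C2[2]))
yb=(C[0]+C[1]-C[2]-C[3]); yb/=np.linalg.norm(yb); print('yaw bed y', np.degrees(np.arctan2(yb[1],yb[0])))
mid=C.mean(0);print('mid',mid)
xb=np.array([yb[1],-yb[0],0])
def B(P): P=np.atleast_2d(P)-mid; return np.c_[P@xb,P@yb,P[:,2]+.02].round(4).tolist()
print('xb',xb)
print('hub top',plane(s,tc([[127,124]]),.081), plane(q,sc([[519,106]]),.081))
print('handle top',plane(s,tc([[115,40]]),.1265), plane(q,sc([[584,75]]),.1265))
for nm,sp,sq,z in(('hub',[127,124],[519,106],.081),('handle',[115,40],[584,75],.1265)):
  print(nm,B(plane(s,tc([sp]),z)),B(plane(q,sc([sq]),z)))
# pointer tip and fin triangulate
def tri(u,v):
  o1,d1=ray(s,[u]);o2,d2=ray(q,[v]);d1=d1[0];d2=d2[0]
  t=np.linalg.lstsq(np.c_[d1,-d2],o2-o1,rcond=None)[0]
  a=o1+t[0]*d1;b=o2+t[1]*d2; return (a+b)/2,np.linalg.norm(a-b)
for nm,u,v in(('ptr',[402,118],[424,305]),('fin',[376,90],[456,295]),('hub',[127,124],[519,106]),('handle',[115,40],[584,75]),('brass',[362,170],[390,246])):
  P,e=tri(tc(u),sc(v));print(nm,P.round(4),e.round(4),B(P))
print('board top',B(plane(s,tc([[477,155],[655,185],[642,258],[466,228]]),.045)),B(plane(q,sc([[165,402],[220,445],[348,332],[293,296]]),.045)))
E
```

```text
top [[0.6153, 0.2586, 0.02], [0.487, 0.2732, 0.02], [0.422, -0.1968, 0.02], [0.5487, -0.215, 0.02]]
0.1291 0.128 0.4783 0.4745
scene nr,fr,farwheel [[0.4284, -0.1999, 0.02], [0.555, -0.2168, 0.02], [0.6183, 0.2515, 0.02]]
0.1278 0.4726
yaw bed y 82.06192408040889
mid [0.51825286 0.03000466 0.02      ]
xb [ 0.99041791 -0.13810276  0.        ]
hub top [[0.54320543 0.20180683 0.081     ]] [[0.54459386 0.20517104 0.081     ]]
handle top [[0.58701891 0.20146543 0.1265    ]] [[0.58755228 0.20097387 0.1265    ]]
hub [[0.001, 0.1736, 0.081]] [[0.0019, 0.1771, 0.081]]
handle [[0.0444, 0.1793, 0.1265]] [[0.045, 0.1789, 0.1265]]
ptr [0.5626 0.0317 0.0365] 0.0039 [[0.0437, 0.0078, 0.0365]]
fin [0.5788 0.0484 0.0409] 0.0003 [[0.0574, 0.0266, 0.0409]]
hub [0.5442 0.2023 0.0822] 0.0028 [[0.0019, 0.1743, 0.0822]]
handle [0.5872 0.2017 0.1259] 0.0002 [[0.0446, 0.1795, 0.1259]]
brass [0.5239 0.055  0.0514] 0.0036 [[0.0021, 0.0255, 0.0514]]
board top [[0.0241, -0.0479, 0.045], [0.0236, -0.1672, 0.045], [-0.0257, -0.1662, 0.045], [-0.0251, -0.0492, 0.045]] [[-0.0192, -0.1678, 0.045], [0.0279, -0.1719, 0.045], [0.0275, -0.0494, 0.045], [-0.0192, -0.0466, 0.045]]
```

{"fn": "apply_moves", "kwargs": {"increments": [[0, 0, 0, 0, 0, -5, 85], [0, 0, 0, 0, 0, -5, 85], [-38, -26, 0, 0, 0, 0, 85], [-38, -26, 0, 0, 0, 0, 85], [-38, -26, 0, 0, 0, 0, 85], [-38, -26, 0, 0, 0, 0, 85], [-38, -26, 0, 0, 0, 0, 85], [-38, -26, 0, 0, 0, 0, 85]], "newtons": 25}}

```text
time: 1.15
ee_pos: [0.3905, 0.3832, 0.2565]
ee_rot: [0.069, 0.998, 0.0, 0.0]
contact_force: [1.5, 0.4, -1.2]
gripper_width: 0.0851
```

{"fn": "apply_moves", "kwargs": {"increments": [[-36, -25, 0, 0, 0, 0, 85], [-36, -25, 0, 0, 0, 0, 85], [-36, -25, 0, 0, 0, 0, 85], [-36, -25, 0, 0, 0, 0, 85], [-36, -25, 10, 0, 0, 0, 60], [-36, -25, 20, 0, 0, 0, 60], [0, 0, 15, 0, 0, 0, 60], [0, 0, 10, 0, 0, 0, 60]]}}

```text
time: 1.95
ee_pos: [0.5827, 0.2047, 0.1998]
ee_rot: [0.071, 0.997, -0.0, -0.001]
contact_force: [-1.4, -0.3, -0.7]
gripper_width: 0.0601
```

```bash
python3 - <<'E'
from h import *
o=get_obs();print(o['time'],o['ee_pos'],o['contact_force'],o['gripper_width'])
w=snap('wrist','w1')
E
```

```text
1.95 [0.58268941 0.20469946 0.19981016] [-1.37485105 -0.33239649 -0.73448306] 0.06008519801220643
```

View pics/w1.png

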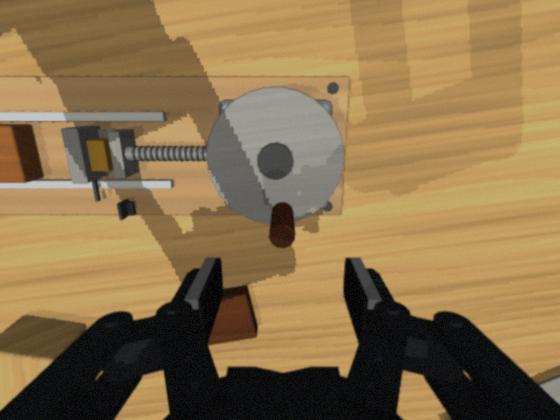

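The wrist view shows hub (276,161), handle top (283,237), pointer tip (97,199), fin (126,209) and brass head (98,155). I'll measure from here.

```bash
cat >> h.py <<'E'
yb=np.array([.1380,.9904,0]);xb=np.array([.9904,-.1380,0])
mid=np.array([.5183,.0300,.02])
def B(P): P=np.atleast_2d(P)-mid; return np.c_[P@xb,P@yb,P[:,2]+.02].round(4)
E
python3 - <<'E'
from h import *
w=snap('wrist')
print(w['extrinsics'].round(3).tolist())
for n,p,z in(('hub',[276,161],.081),('handle',[283,238],.1265),('ptr',[97,199],.037),('fin',[126,209],.04),('cornTR',[349,76],.02),('cornBR',[342,215],.02)):
  P=plane(w,[p],z);print(n,P.round(4),B(P))
f=w['frame'][130:235,50:170];cv2.imwrite('pics/w1c.png',cv2.resize(f,None,fx=5,fy=5,interpolation=cv2.INTER_CUBIC))
E
```

```text
[[0.14, -0.942, -0.306, 0.502], [0.99, 0.133, 0.044, 0.217], [-0.001, -0.309, 0.951, 0.316], [0.0, 0.0, 0.0, 1.0]]
hub [[0.5415 0.2065 0.081 ]] [[-0.0014  0.178   0.081 ]]
handle [[0.5847 0.2057 0.1265]] [[0.0415 0.1832 0.1265]]
ptr [[0.5607 0.0352 0.037 ]] [[0.0413 0.011  0.037 ]]
fin [[0.5731 0.0606 0.04  ]] [[0.0501 0.0379 0.04  ]]
cornTR [[0.487  0.2776 0.02  ]] [[-0.0652  0.2409  0.02  ]]
cornBR [[0.6145 0.261  0.02  ]] [[0.0634 0.2421 0.02  ]]
```

View pics/w1c.png

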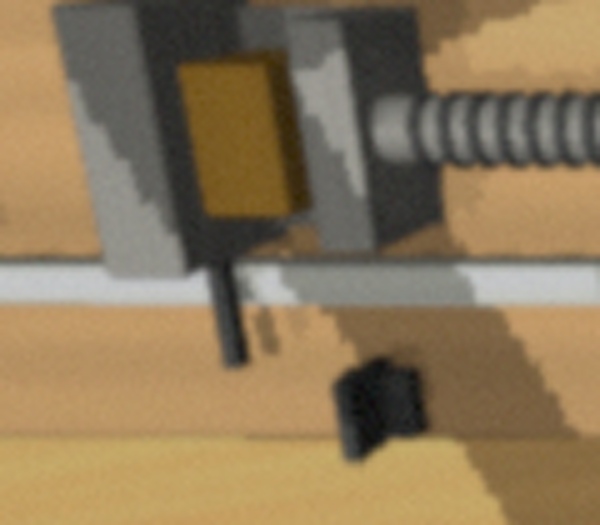

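{"fn": "apply_moves", "kwargs": {"increments": [[-3, -1, 20, 0, 0, 0, 60], [0, 0, 30, 0, 0, 0, 60], [0, 0, 25, 0, 0, 0, 50], [0, 0, 10, 0, 0, 0, 40], [0, 0, 0, 0, 0, 0, 10], [0, 0, 0, 0, 0, 0, 10], [0, 0, 0, 0, 0, 0, 10], [0, 0, 0, 0, 0, 0, 10]], "newtons": 25}}

```text
time: 2.85
ee_pos: [0.5851, 0.2051, 0.117]
ee_rot: [0.07, 0.998, 0.0, 0.0]
contact_force: [-1.6, 1.8, -2.9]
gripper_width: 0.0172
```

```bash
python3 - <<'E'
from h import *
o=get_obs();print(o['time'],o['ee_pos'],o['contact_force'],o['gripper_width'],B(o['ee_pos']))
w=snap('wrist','w2')
E
```

```text
2.85 [0.5851119  0.20508443 0.11700095] [-1.58740153  1.75575323 -2.86223855] 0.01723315020999014 [[0.042  0.1826 0.117 ]]
```

View pics/w2.png

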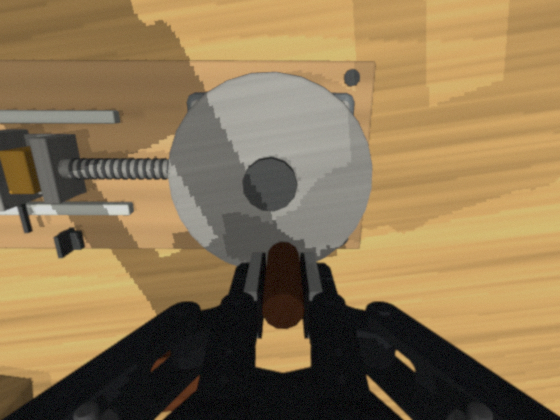

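```bash
cat > circ.py <<'E'
import numpy as np,sys
def rows(th0,steps,R=42,q=.5):
    th=th0+np.r_[0,np.cumsum(steps)]
    p=np.c_[-R*np.cos(th),R*np.sin(th)]; p=p-p[0]; p=np.round(p/q)*q
    return th[-1],np.diff(p,axis=0).tolist()
if __name__=='__main__':
    th=float(sys.argv[1])
    for st in eval(sys.argv[2]):
        th,r=rows(th,st); print(round(th,3),r)
E
python3 circ.py .12 '[[.2]*8,[.3]*8,[.3]*8]'
```

```text
1.72 [[2.0, 8.0], [3.0, 8.0], [5.0, 6.5], [6.5, 6.0], [7.0, 4.5], [8.0, 2.5], [8.0, 1.5], [8.5, -0.5]]
4.12 [[12.0, -3.5], [10.5, -7.5], [7.5, -9.5], [4.5, -12.0], [1.0, -12.5], [-2.5, -12.0], [-6.5, -11.0], [-9.5, -8.5]]
6.52 [[-11.5, -5.5], [-12.5, -1.5], [-12.0, 2.0], [-11.5, 5.5], [-9.0, 8.5], [-6.0, 11.0], [-3.0, 12.0], [1.0, 12.5]]
```

{"fn": "apply_moves", "kwargs": {"increments": [[2, 8, 0, 0, 0, 0, 10], [3, 8, 0, 0, 0, 0, 10], [5, 6.5, 0, 0, 0, 0, 10], [6.5, 6, 0, 0, 0, 0, 10], [7, 4.5, 0, 0, 0, 0, 10], [8, 2.5, 0, 0, 0, 0, 10], [8, 1.5, 0, 0, 0, 0, 10], [8.5, -0.5, 0, 0, 0, 0, 10]]}}

```text
time: 3.7
ee_pos: [0.5442, 0.2466, 0.117]
ee_rot: [0.069, 0.998, -0.001, 0.002]
contact_force: [3.9, -7.8, -2.0]
gripper_width: 0.0171
```

```bash
python3 - <<'E'
from h import *
o=get_obs();print(o['time'],o['ee_pos'],o['contact_force'],o['gripper_width'],B(o['ee_pos']))
w=snap('wrist','w3')
E
```

```text
3.7 [0.54423839 0.24655526 0.11699612] [ 3.86066307 -7.84071091 -2.0196475 ] 0.017118853510492422 [[-0.0042  0.2181  0.117 ]]
```

View pics/w3.png

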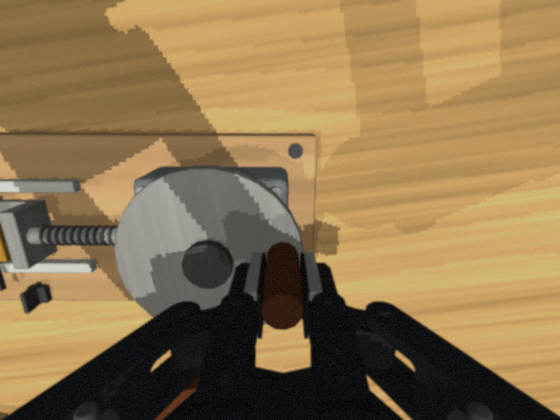

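{"fn": "apply_moves", "kwargs": {"increments": [[12, -4.5, 0, 0, 0, 0, 10], [10.5, -7.5, 0, 0, 0, 0, 10], [7.5, -9.5, 0, 0, 0, 0, 10], [4.5, -12, 0, 0, 0, 0, 10], [1, -12.5, 0, 0, 0, 0, 10], [-2.5, -12, 0, 0, 0, 0, 10], [-6.5, -11, 0, 0, 0, 0, 10], [-9.5, -8.5, 0, 0, 0, 0, 10]]}}

```text
time: 4.55
ee_pos: [0.5157, 0.1721, 0.1169]
ee_rot: [0.07, 0.998, 0.0, 0.0]
contact_force: [1.8, 7.8, 3.7]
gripper_width: 0.0172
```

```bash
python3 - <<'E'
from h import *
o=get_obs();print(o['time'],o['ee_pos'],o['contact_force'],o['gripper_width'],B(o['ee_pos']))
w=snap('wrist','w4')
E
```

```text
4.55 [0.51571769 0.17210382 0.11691654] [1.76797071 7.84854846 3.70228664] 0.01720965974430406 [[-0.0222  0.1404  0.1169]]
```

View pics/w4.png

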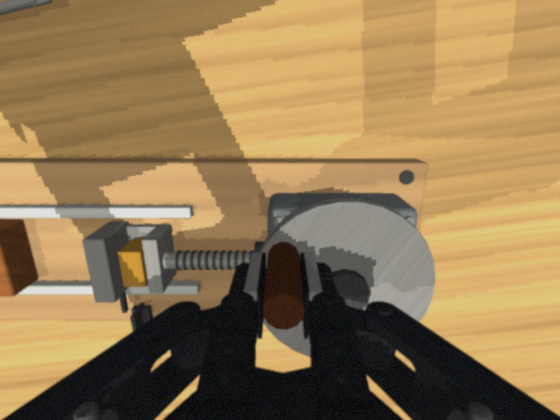

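{"fn": "apply_moves", "kwargs": {"increments": [[-11.5, -5, 0, 0, 0, 0, 10], [-12.5, -1.5, 0, 0, 0, 0, 10], [-12, 2, 0, 0, 0, 0, 10], [-11.5, 5.5, 0, 0, 0, 0, 10], [-9, 8.5, 0, 0, 0, 0, 10], [-6, 11, 0, 0, 0, 0, 10], [-3, 12, 0, 0, 0, 0, 10], [1, 12.5, 0, 0, 0, 0, 10]]}}

```text
time: 5.4
ee_pos: [0.5852, 0.2066, 0.1168]
ee_rot: [0.07, 0.998, -0.002, -0.001]
contact_force: [-4.4, -4.4, 11.7]
gripper_width: 0.0172
```

```bash
python3 - <<'E'
from h import *
o=get_obs();print(o['time'],o['ee_pos'],o['contact_force'],o['gripper_width'],B(o['ee_pos']))
b=B(o['ee_pos'])[0];print(np.arctan2(b[1]-.1765,b[0]))
w=snap('wrist','w5')
s=snap('top');c=s['frame'][160:265,110:345]; cv2.imwrite('pics/topc5.png',cv2.resize(c,None,fx=3.4,fy=3.4,interpolation=cv2.INTER_CUBIC))
E
```

```text
5.4 [0.58518028 0.20661998 0.11679843] [-4.38666019 -4.42642333 11.68948031] 0.01715914449152385 [[0.0419 0.1842 0.1168]]
0.18174306294357045
```

View pics/w5.png

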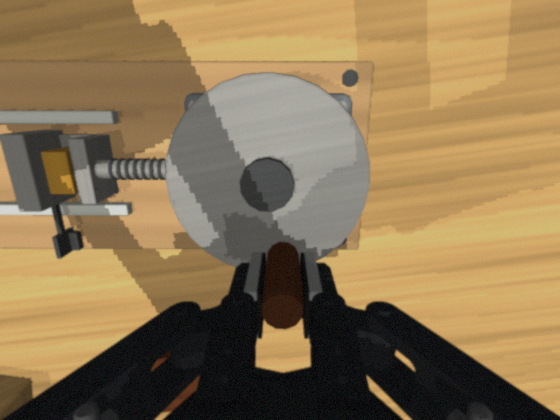

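View pics/topc5.png

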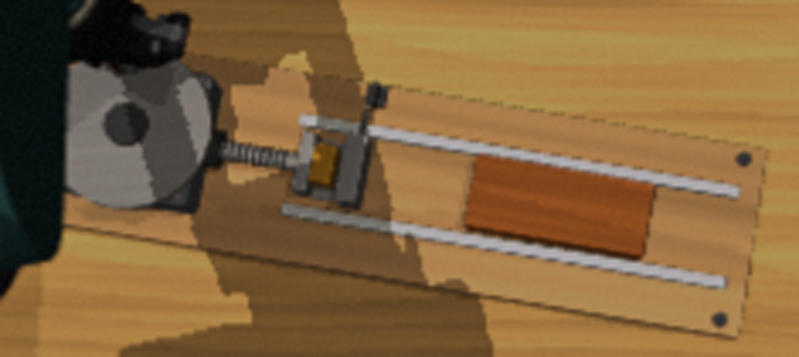

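```bash
python3 circ.py .2 '[[.2]*8]'
```

```text
1.8 [[2.5, 8.0], [4.0, 7.5], [5.5, 6.5], [6.5, 5.0], [7.5, 4.0], [8.0, 2.0], [8.5, 0.5], [8.0, -1.0]]
```

{"fn": "apply_moves", "kwargs": {"increments": [[2.5, 8, 0, 0, 0, 0, 10], [4, 7.5, 0, 0, 0, 0, 10], [5.5, 6.5, 0, 0, 0, 0, 10], [6.5, 5, 0, 0, 0, 0, 10], [7.5, 3.5, 0, 0, 0, 0, 10], [8, 1.5, 0, 0, 0, 0, 10], [8.5, 0.5, 0, 0, 0, 0, 10], [8, -1, 0, 0, 0, 0, 10]]}}

```text
time: 6.3
ee_pos: [0.5408, 0.2463, 0.1168]
ee_rot: [0.07, 0.998, -0.0, 0.001]
contact_force: [4.2, -1.8, 5.7]
gripper_width: 0.0167
```

{"fn": "apply_moves", "kwargs": {"increments": [[0, 0, 0, 0, 0, 0, 10], [0, 0, 0, 0, 0, 0, 10], [0, 0, 0, 0, 0, 0, 45], [0, 0, 0, 0, 0, 0, 45], [0, 0, -10, 0, 0, 0, 45], [0, 0, -25, 0, 0, 0, 45], [0, 0, -30, 0, 0, 0, 45], [0, 0, 0, 0, 0, 0, 45]]}}

```text
time: 7.1
ee_pos: [0.5421, 0.2476, 0.1855]
ee_rot: [0.07, 0.998, 0.001, 0.003]
contact_force: [1.0, 0.9, 1.0]
gripper_width: 0.0447
```

```bash
python3 - <<'E'
from h import *
o=get_obs();print(o['time'],o['ee_pos'],o['contact_force'],o['gripper_width'],B(o['ee_pos']))
b=B(o['ee_pos'])[0];print(np.arctan2(b[1]-.1765,b[0]))
w=snap('wrist','w6')
E
```

```text
7.1 [0.54207703 0.24758072 0.18546715] [0.99873587 0.87733226 0.97251515] 0.044736576955753005 [[-0.0065  0.2188  0.1855]]
1.7232680037441714
```

View pics/w6.png

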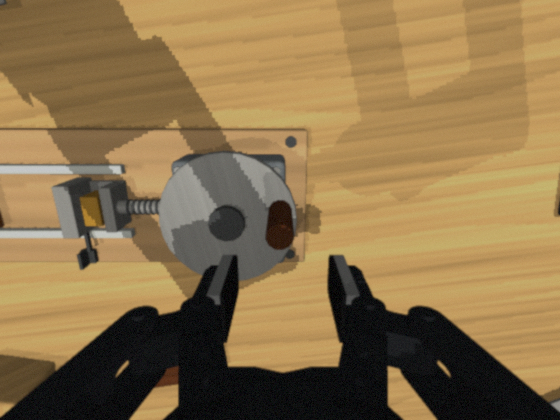

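{"fn": "apply_moves", "kwargs": {"increments": [[-7, -32, 5, 0, 0, 0, 60], [-7, -32, 5, 0, 0, 0, 60], [-7, -32, 5, 0, 0, 0, 60], [-7, -32, 5, 0, 0, 0, 60], [-7, -32, 5, 0, 0, 0, 60], [-7, -30, 5, 0, 0, 0, 60], [0, 0, 0, 0, 0, 0, 60], [0, 0, 0, 0, 0, 0, 60]]}}

```text
time: 7.95
ee_pos: [0.554, 0.0524, 0.1505]
ee_rot: [0.071, 0.998, 0.0, -0.001]
contact_force: [0.1, 1.1, -0.5]
gripper_width: 0.0603
```

```bash
python3 - <<'E'
from h import *
o=get_obs();print(o['time'],o['ee_pos'],o['contact_force'],o['gripper_width'],B(o['ee_pos']))
w=snap('wrist','w7')
E
```

```text
7.95 [0.5540364  0.05243615 0.15045999] [ 0.08479141  1.07352435 -0.52178031] 0.060310040051847376 [[0.0323 0.0272 0.1505]]
```

View pics/w7.png

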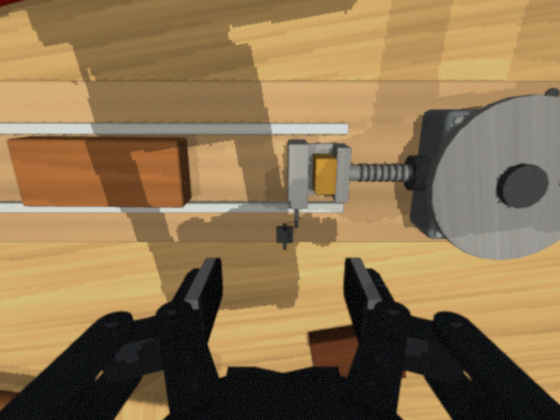

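```bash
cat >> h.py <<'E'
def crop(w,x0,y0,x1,y1,k,tag):
    cv2.imwrite(f'pics/{tag}.png',cv2.resize(w['frame'][y0:y1,x0:x1],None,fx=k,fy=k,interpolation=cv2.INTER_CUBIC))
E
python3 - <<'E'
from h import *
w=snap('wrist')
crop(w,270,130,370,255,4.8,'w7c')
for n,p,z in(('ptr',[296.5,222],.037),('finL',[284.5,225],.038)):
  print(n,B(plane(w,[p],z)))
g=cv2.cvtColor(w['frame'],cv2.COLOR_BGR2GRAY)
for r in range(208,252,2): print(r,g[r,274:306].tolist())
E
```

```text
ptr [[0.0408 0.0396 0.037 ]]
finL [[0.0429 0.0301 0.038 ]]
208 [143, 138, 134, 124, 122, 120, 121, 118, 115, 119, 123, 124, 124, 133, 135, 129, 135, 140, 132, 122, 110, 106, 109, 117, 136, 145, 150, 147, 146, 150, 154, 164]
210 [139, 139, 137, 134, 134, 134, 132, 133, 131, 135, 138, 139, 143, 164, 195, 205, 206, 205, 184, 134, 89, 78, 89, 126, 168, 184, 191, 204, 206, 208, 206, 208]
212 [119, 117, 118, 119, 120, 119, 116, 120, 117, 119, 120, 120, 126, 149, 169, 175, 172, 165, 149, 111, 87, 73, 81, 111, 142, 158, 161, 173, 175, 172, 158, 152]
214 [115, 112, 112, 116, 113, 115, 112, 116, 114, 113, 111, 114, 116, 130, 134, 127, 120, 116, 111, 99, 85, 76, 81, 110, 136, 149, 155, 157, 143, 131, 120, 114]
216 [114, 113, 116, 115, 117, 118, 118, 113, 116, 114, 115, 115, 115, 114, 114, 115, 111, 115, 110, 97, 82, 76, 79, 88, 105, 127, 123, 114, 115, 116, 114, 115]
218 [115, 113, 112, 116, 110, 112, 111, 116, 112, 116, 116, 116, 113, 116, 113, 116, 114, 114, 108, 87, 76, 74, 76, 84, 93, 94, 101, 102, 109, 114, 113, 116]
220 [110, 109, 113, 110, 110, 110, 112, 110, 114, 109, 108, 108, 110, 106
[... 1643 characters left out ...]
8, 117, 118, 115, 129, 154, 161, 166, 165, 165, 165]
244 [126, 123, 121, 121, 122, 122, 117, 104, 70, 52, 62, 85, 113, 119, 120, 121, 121, 121, 123, 125, 122, 130, 157, 165, 169, 172, 175, 182, 177, 180, 180, 179]
246 [120, 122, 121, 121, 123, 121, 120, 105, 71, 58, 57, 86, 110, 120, 121, 120, 122, 119, 120, 121, 121, 133, 159, 175, 178, 180, 181, 178, 180, 177, 179, 178]
248 [122, 121, 121, 123, 119, 120, 118, 104, 80, 63, 67, 89, 111, 119, 120, 122, 119, 123, 120, 120, 119, 121, 136, 168, 179, 182, 179, 180, 180, 180, 177, 178]
250 [121, 120, 120, 120, 118, 122, 119, 119, 114, 113, 112, 115, 118, 120, 120, 124, 121, 123, 121, 123, 122, 125, 135, 169, 179, 185, 180, 184, 182, 182, 183, 181]
```

View pics/w7c.png

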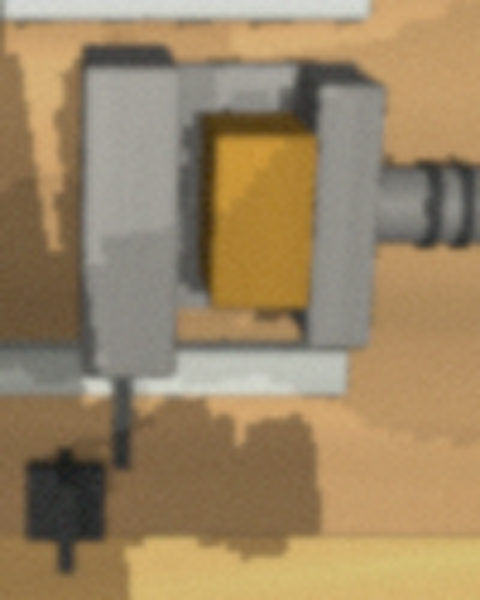

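```bash
python3 - <<'E'
from h import *
w=snap('wrist')
print(w['extrinsics'].round(4).tolist())
cc=lambda x,y:[270+x/4.8-.4,130+y/4.8-.4]
for n,p in (('ptr',[295,220]),('fin',[283.5,232]),('finTop',[283.5,226]),('clipbase',[278,234]),('frontplate top',cc(130,200)),('brass',cc(260,220)),('rail',[250,207]),('bed',[260,220]),('bd',[100,170]),('hub',[522,185])):
  print(n,dpt(w,*p).round(4),B(dpt(w,*p)))
print('plate corners z.055',B(plane(w,[cc(84,66),cc(166,66),cc(88,376),cc(176,376)],.055)).tolist())
print('brass',B(plane(w,[cc(213,130),cc(317,133),cc(213,305)],.055)).tolist())
print('rear plate',B(plane(w,[cc(317,80),cc(383,85),cc(368,345),cc(303,345)],.055)).tolist())
print('ptr',B(plane(w,[[294.9,220],[294.9,226]],.037)).tolist(),'fin',B(plane(w,[[283.6,224],[283.4,247]],.038)).tolist())
E
```

```text
[[0.1385, -0.9409, -0.3091, 0.475], [0.9904, 0.1318, 0.0424, 0.0653], [0.0008, -0.312, 0.9501, 0.2686], [0.0, 0.0, 0.0, 1.0]]
ptr [0.5627 0.063  0.0369] [[0.0394 0.0388 0.0369]]
fin [0.5712 0.0527 0.0378] [[0.0492 0.0298 0.0378]]
finTop [0.5696 0.053  0.0288] [[0.0477 0.0298 0.0288]]
clipbase [0.5775 0.0472 0.0253] [[0.0563 0.0252 0.0253]]
frontplate top [0.5204 0.0689 0.0552] [[-0.0033  0.0388  0.0552]]
brass [0.5267 0.0874 0.0518] [[0.0004 0.058  0.0518]]
rail [0.5501 0.0284 0.0275] [[0.0317 0.0028 0.0275]]
bed [0.5647 0.0337 0.0207] [[0.0455 0.0101 0.0207]]
bd [ 0.502  -0.0707  0.0454] [[-0.0022 -0.102   0.0454]]
hub [0.5426 0.2042 0.081 ] [[0.     0.1759 0.081 ]]
plate corners z.055 [[-0.0222, 0.0321, 0.055], [-0.0222, 0.0436, 0.055], [0.0234, 0.0329, 0.055], [0.0234, 0.046, 0.055]]
brass [[-0.0133, 0.0504, 0.055], [-0.0128, 0.0651, 0.055], [0.0124, 0.0512, 0.055]]
rear plate [[-0.0203, 0.0648, 0.055], [-0.0196, 0.074, 0.055], [0.0186, 0.0743, 0.055], [0.0186, 0.0647, 0.055]]
ptr [[0.0394, 0.0388, 0.037], [0.0444, 0.0388, 0.037]] fin [[0.0424, 0.0299, 0.038], [0.0622, 0.0297, 0.038]]
```

{"fn": "apply_moves", "kwargs": {"increments": [[7, 32, -5, 0, 0, 0, 60], [7, 32, -5, 0, 0, 0, 60], [7, 32, -5, 0, 0, 0, 60], [7, 32, -5, 0, 0, 0, 60], [7, 32, -5, 0, 0, 0, 50], [7, 30, -5, 0, 0, 0, 50], [0, 0, 0, 0, 0, 0, 50], [0, 0, 20, 0, 0, 0, 50]]}}

```text
time: 8.9
ee_pos: [0.5411, 0.2494, 0.1637]
ee_rot: [0.068, 0.998, 0.001, 0.003]
contact_force: [0.5, -0.0, -0.7]
gripper_width: 0.0499
```

{"fn": "apply_moves", "kwargs": {"increments": [[0, 0, 25, 0, 0, 0, 50], [0, 0, 15, 0, 0, 0, 50], [0, 0, 10, 0, 0, 0, 45], [0, 0, 0, 0, 0, 0, 10], [0, 0, 0, 0, 0, 0, 10], [0, 0, 0, 0, 0, 0, 10], [0, 0, 0, 0, 0, 0, 10], [0, 0, 0, 0, 0, 0, 10]]}}

```text
time: 9.7
ee_pos: [0.5397, 0.2462, 0.1116]
ee_rot: [0.07, 0.998, -0.0, 0.0]
contact_force: [-0.0, -5.8, -2.1]
gripper_width: 0.0173
```

```bash
python3 - <<'E'
from h import *
o=get_obs();print(o['time'],o['ee_pos'],o['contact_force'],o['gripper_width'],B(o['ee_pos']))
b=B(o['ee_pos'])[0];print(np.arctan2(b[1]-.1762,b[0]))
w=snap('wrist','w8')
E
python3 circ.py 1.72 '[[-.2]*8,[-.2]*8,[-.25]]'
```

```text
9.7 [0.5397281  0.24624731 0.11163146] [-0.04907105 -5.7961209  -2.06100083] 0.01733217732695777 [[-0.0086  0.2171  0.1116]]
1.7780460960570241
0.12 [[-8.5, 0.5], [-8.0, -1.5], [-8.0, -2.5], [-7.0, -4.5], [-6.5, -6.0], [-4.5, -6.5], [-3.5, -8.0], [-2.0, -8.0]]
-1.48 [[-0.0, -8.5], [1.5, -8.0], [3.0, -8.0], [4.5, -7.0], [6.0, -6.0], [7.0, -4.5], [7.5, -3.5], [8.5, -1.5]]
-1.73 [[10.5, 0.5]]
```

View pics/w8.png

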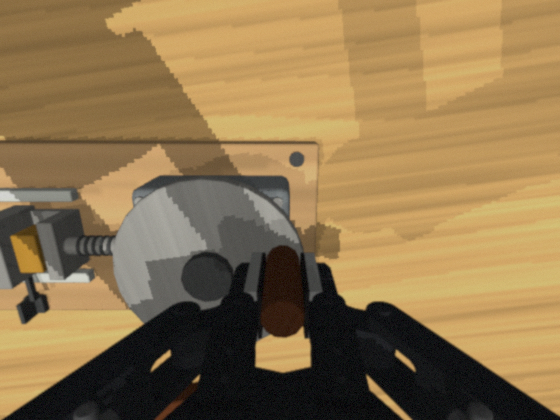

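```bash
python3 circ.py 1.77 '[[-.2]*8,[-.2]*8,[-.1,-.1,-.05]]'
```

```text
0.17 [[-8.5, 1.0], [-8.0, -1.0], [-8.0, -2.5], [-7.5, -4.0], [-6.5, -5.5], [-5.0, -6.5], [-4.0, -7.5], [-2.0, -8.0]]
-1.43 [[-0.5, -8.5], [1.0, -8.0], [2.5, -8.0], [4.5, -7.5], [5.5, -6.0], [7.0, -5.0], [7.5, -3.5], [8.0, -2.0]]
-1.68 [[4.0, -0.5], [4.5, 0.0], [2.0, 0.5]]
```

{"fn": "apply_moves", "kwargs": {"increments": [[-8.5, 0, 0, 0, 0, 0, 10], [-8, -1, 0, 0, 0, 0, 10], [-8, -2.5, 0, 0, 0, 0, 10], [-7.5, -4, 0, 0, 0, 0, 10], [-6.5, -5.5, 0, 0, 0, 0, 10], [-5, -6.5, 0, 0, 0, 0, 10], [-4, -7.5, 0, 0, 0, 0, 10], [-2, -8, 0, 0, 0, 0, 10]]}}

```text
time: 10.55
ee_pos: [0.5854, 0.2048, 0.1116]
ee_rot: [0.07, 0.998, 0.0, 0.001]
contact_force: [2.0, 3.5, 0.1]
gripper_width: 0.0176
```

{"fn": "apply_moves", "kwargs": {"increments": [[-0.5, -8.5, 0, 0, 0, 0, 10], [1, -8, 0, 0, 0, 0, 10], [2.5, -8, 0, 0, 0, 0, 10], [4.5, -7.5, 0, 0, 0, 0, 10], [5.5, -6, 0, 0, 0, 0, 10], [7, -5, 0, 0, 0, 0, 10], [7.5, -3.5, 0, 0, 0, 0, 10], [8, -2, 0, 0, 0, 0, 10]]}}

```text
time: 11.35
ee_pos: [0.5414, 0.1622, 0.1116]
ee_rot: [0.07, 0.998, 0.0, 0.0]
contact_force: [3.6, 4.0, 1.8]
gripper_width: 0.0174
```

```bash
python3 - <<'E'
from h import *
o=get_obs();print(o['time'],o['ee_pos'],o['contact_force'],o['gripper_width'],B(o['ee_pos']))
b=B(o['ee_pos'])[0];print(np.arctan2(b[1]-.1762,b[0]))
w=snap('wrist','w9')
E
```

```text
11.35 [0.54136865 0.16218879 0.11159296] [3.6084479  4.00254179 1.82558172] 0.017394437698433914 [[0.0046 0.1341 0.1116]]
-1.4619643969446148
```

View pics/w9.png

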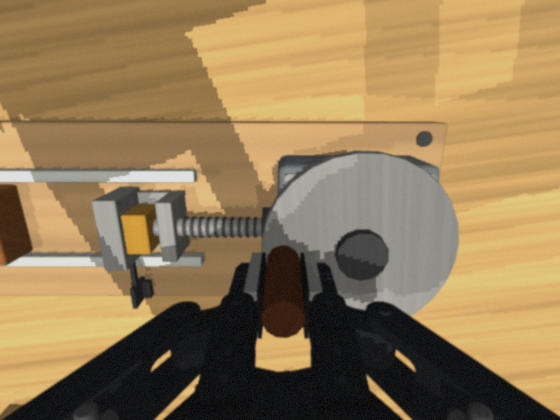

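{"fn": "apply_moves", "kwargs": {"increments": [[4, -0.5, 0, 0, 0, 0, 10], [4, 0, 0, 0, 0, 0, 10], [0, 0, 0, 0, 0, 0, 10], [0, 0, 0, 0, 0, 0, 10], [0, 0, 0, 0, 0, 0, 10], [0, 0, 0, 0, 0, 0, 45], [0, 0, 0, 0, 0, 0, 45], [0, 0, -20, 0, 0, 0, 45]]}}

```text
time: 12.2
ee_pos: [0.5303, 0.1619, 0.1285]
ee_rot: [0.069, 0.998, -0.001, -0.004]
contact_force: [0.1, -0.3, -0.6]
gripper_width: 0.0446
```

{"fn": "apply_moves", "kwargs": {"increments": [[0, 0, -25, 0, 0, 0, 60], [0, 0, -20, 0, 0, 0, 60], [-8, -21, 5, 0, 0, 0, 60], [-8, -21, 5, 0, 0, 0, 60], [-8, -21, 5, 0, 0, 0, 60], [-8, -21, 5, 0, 0, 0, 60], [-7, -21, 5, 0, 0, 0, 60], [0, 0, 0, 0, 0, 0, 60]]}}

```text
time: 13.0
ee_pos: [0.5567, 0.051, 0.1498]
ee_rot: [0.071, 0.997, -0.001, -0.002]
contact_force: [-1.3, 0.6, 0.1]
gripper_width: 0.0596
```

```bash
python3 - <<'E'
from h import *
o=get_obs();print(o['time'],o['ee_pos'],o['contact_force'],o['gripper_width'],B(o['ee_pos']))
w=snap('wrist','w10')
crop(w,260,130,360,255,4.8,'w10c')
g=cv2.cvtColor(w['frame'],cv2.COLOR_BGR2GRAY)
print(w['extrinsics'].round(4).tolist())
for r in range(208,252,3): print(r,g[r,274:306].tolist())
E
```

```text
13.0 [0.55671482 0.05098501 0.1498439 ] [-1.32457776  0.61359467  0.06160515] 0.05960296469729179 [[0.0352 0.0261 0.1498]]
[[0.1408, -0.9415, -0.3063, 0.4777], [0.99, 0.1335, 0.0447, 0.0631], [-0.0012, -0.3095, 0.9509, 0.2677], [0.0, 0.0, 0.0, 1.0]]
208 [131, 122, 117, 115, 112, 112, 113, 112, 116, 110, 92, 64, 45, 50, 100, 161, 184, 193, 197, 197, 197, 197, 197, 196, 200, 203, 202, 190, 185, 186, 184, 184]
211 [117, 114, 110, 117, 116, 114, 114, 115, 114, 114, 92, 63, 40, 43, 64, 105, 141, 153, 156, 159, 169, 173, 174, 174, 171, 173, 173, 175, 174, 167, 147, 145]
214 [112, 114, 115, 117, 114, 116, 115, 115, 115, 111, 98, 72, 55, 54, 77, 109, 142, 151, 152, 151, 153, 161, 165, 174, 174, 173, 175, 164, 146, 134, 125, 118]
217 [113, 113, 112, 113, 114, 111, 112, 111, 116, 112, 97, 68, 55, 54, 76, 101, 109, 113, 111, 105, 113, 112, 110, 118, 127, 130, 128, 115, 116, 111, 113, 110]
220 [109, 109, 106, 111, 108, 108, 108, 111, 109, 106, 86, 63, 55, 56, 64, 86, 91, 93, 93, 99, 103, 104, 110, 107, 108, 108, 110, 106, 111, 110, 111, 109]
223 [109, 109, 107, 98, 83, 68, 64, 63, 58, 54, 46, 53
[... 773 characters left out ...]
106, 109, 107, 107, 108, 109, 109, 110, 112, 113]
241 [128, 125, 126, 122, 117, 117, 114, 116, 114, 108, 82, 63, 52, 68, 101, 113, 114, 111, 112, 118, 119, 124, 124, 121, 123, 124, 126, 137, 156, 174, 180, 180]
244 [122, 124, 124, 122, 123, 123, 124, 123, 125, 115, 85, 58, 50, 70, 107, 122, 122, 123, 125, 124, 121, 122, 123, 124, 133, 155, 170, 175, 182, 182, 180, 180]
247 [124, 122, 120, 121, 122, 120, 124, 121, 119, 118, 105, 100, 96, 103, 116, 120, 120, 124, 119, 121, 121, 121, 134, 166, 178, 182, 183, 182, 181, 183, 185, 184]
250 [122, 120, 118, 121, 120, 124, 124, 123, 122, 124, 121, 125, 122, 121, 123, 122, 126, 124, 126, 124, 121, 126, 134, 164, 178, 184, 186, 183, 183, 183, 185, 185]
```

View pics/w10c.png

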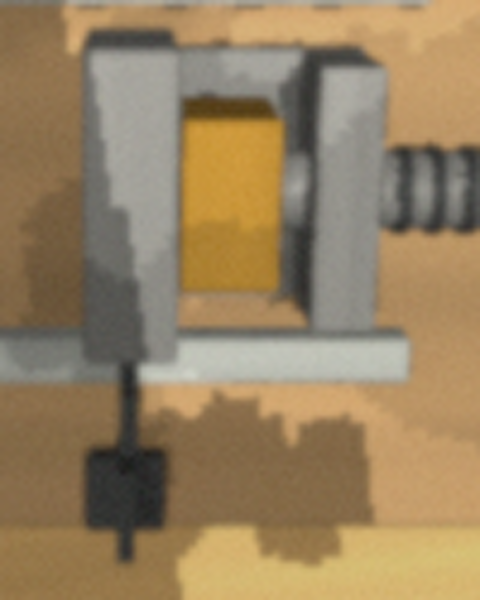

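View pics/w10.png

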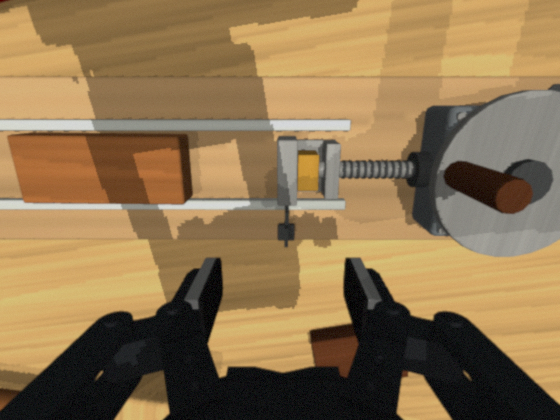

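{"fn": "apply_moves", "kwargs": {"increments": [[5, -35, 0, 0, 0, 0, 30], [5, -35, 0, 0, 0, 0, 0], [5, -35, 0, 0, 0, 0, 0], [5, -35, 0, 0, 0, 0, 0], [5, -35, 0, 0, 0, 0, 0], [5, -35, 0, 0, 0, 0, 0], [5, -35, 0, 0, 0, 0, 0], [0, 0, 0, 0, 0, 0, 0]], "newtons": 40}}

```text
time: 13.85
ee_pos: [0.4884, -0.1868, 0.1513]
ee_rot: [0.071, 0.997, -0.001, -0.0]
contact_force: [0.2, -0.1, 0.9]
gripper_width: 0.0004
```

```bash
python3 - <<'E'
from h import *
o=get_obs();print(o['time'],o['ee_pos'],o['contact_force'],o['gripper_width'],B(o['ee_pos']))
w=snap('wrist','w11')
E
```

```text
13.85 [ 0.48839593 -0.18681782  0.15132005] [ 0.21112293 -0.09894088  0.89002826] 0.000408060753696119 [[ 0.0003 -0.2189  0.1513]]
```

View pics/w11.png

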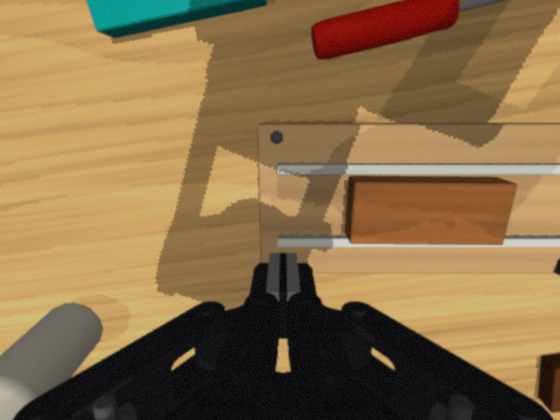

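```bash
python3 - <<'E'
from h import *
w=snap('wrist')
P=plane(w,[[350,179],[352,243],[516,183],[503,244]],.045);print('board top',B(P).tolist())
s=snap('top'); print('glue cap',B(plane(s,[[438,175]],.15)), 'base', B(plane(s,[[420,191]],.0)))
crop(w,330,160,530,260,3.9,'w11c')
E
```

```text
board top [[-0.0274, -0.1671, 0.045], [0.0236, -0.1623, 0.045], [-0.024, -0.0458, 0.045], [0.0248, -0.0448, 0.045]]
glue cap [[ 0.1317 -0.4274  0.15  ]] base [[ 0.131  -0.4328  0.    ]]
```

View pics/w11c.png

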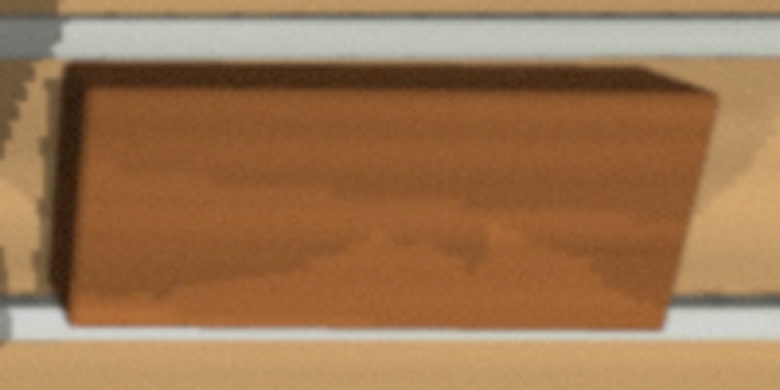

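{"fn": "apply_moves", "kwargs": {"increments": [[0, 0, 30, 0, 0, 0, 0], [0, 0, 30, 0, 0, 0, 0], [0, 0, 25, 0, 0, 0, 0], [0, 0, 13, 0, 0, 0, 0], [0, 10, 0, 0, 0, 0, 0], [0, 10, 0, 0, 0, 0, 0], [0, 6, 0, 0, 0, 0, 0], [0, 4, 0, 0, 0, 0, 0]]}}

```text
time: 14.8
ee_pos: [0.4943, -0.1538, 0.0544]
ee_rot: [0.069, 0.998, -0.0, 0.001]
contact_force: [-0.2, 0.1, 0.8]
gripper_width: -0.0001
```

{"fn": "apply_moves", "kwargs": {"increments": [[0, 4, 0, 0, 0, 0, 0], [0, 5, 0, 0, 0, 0, 0], [0, 5, 0, 0, 0, 0, 0], [0, 5, 0, 0, 0, 0, 0], [0, 5, 0, 0, 0, 0, 0], [0, 5, 0, 0, 0, 0, 0], [0, 3, 0, 0, 0, 0, 0], [0, 0, 0, 0, 0, 0, 0]]}}

```text
time: 15.6
ee_pos: [0.4977, -0.1223, 0.0532]
ee_rot: [0.069, 0.998, 0.0, -0.0]
contact_force: [-0.3, -0.3, -0.3]
gripper_width: -0.0002
```

```bash
python3 - <<'E'
from h import *
o=get_obs();print(o['time'],o['ee_pos'],o['contact_force'],o['contact_force']@yb,B(o['ee_pos']))
w=snap('wrist','w12')
E
```

```text
15.6 [ 0.49773099 -0.122297    0.05317059] [-0.33057434 -0.31775909 -0.25068897] -0.3603278598207519 [[ 0.0006 -0.1537  0.0532]]
```

View pics/w12.png

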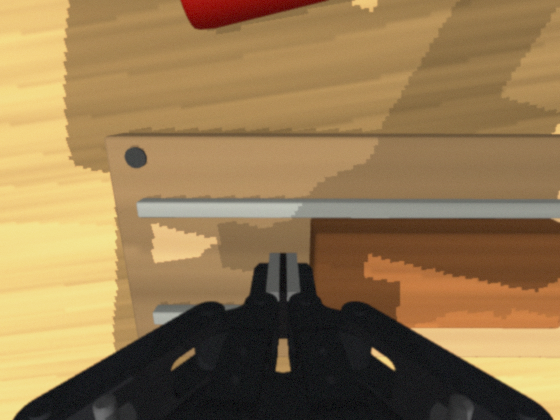

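```bash
python3 - <<'E'
from h import *
w=snap('wrist');s=snap('top','t12')
print(B(plane(w,[[312,232],[312,250]],.045)).tolist())
crop(s,200,160,345,265,5.4,'t12c')
E
```

```text
[[-0.0268, -0.1404, 0.045], [-0.0183, -0.1402, 0.045]]
```

View pics/t12c.png

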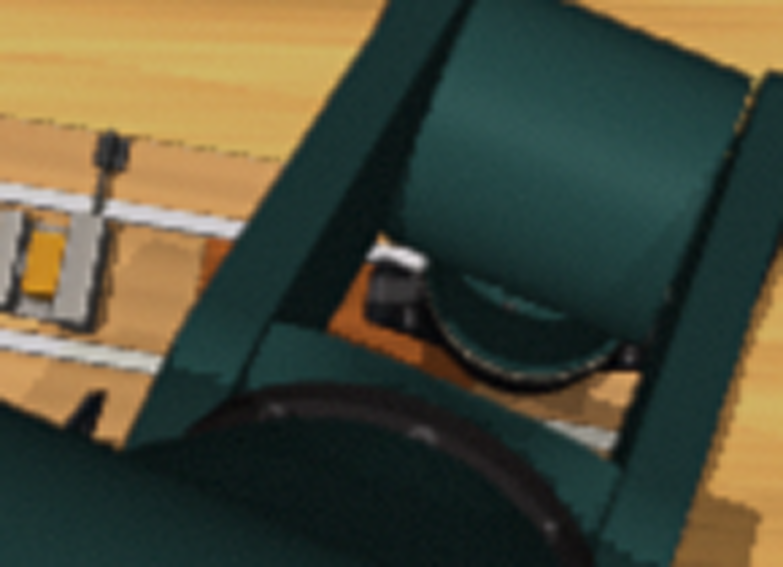

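{"fn": "apply_moves", "kwargs": {"increments": [[0, 4, 0, 0, 0, 0, 0], [0, 6, 0, 0, 0, 0, 0], [0, 6, 0, 0, 0, 0, 0], [0, 6, 0, 0, 0, 0, 0], [0, 5, 0, 0, 0, 0, 0], [0, 3, 0, 0, 0, 0, 0], [0, 2, 0, 0, 0, 0, 0], [0, 0, 0, 0, 0, 0, 0]]}}

```text
time: 16.55
ee_pos: [0.5024, -0.0909, 0.0533]
ee_rot: [0.069, 0.998, -0.0, -0.0]
contact_force: [-0.1, 0.5, 0.0]
gripper_width: -0.0003
```

```bash
python3 - <<'E'
from h import *
w=snap('wrist','w13');o=get_obs();print(o['time'],o['contact_force'],o['contact_force']@yb,B(o['ee_pos']))
s=snap('scene'); crop(s,200,130,385,290,3.7,'s13')
E
```

```text
16.6 [-0.72404832  0.15107065 -0.45741865] 0.04970170502514771 [[ 0.001  -0.1222  0.0534]]
```

View pics/w13.png

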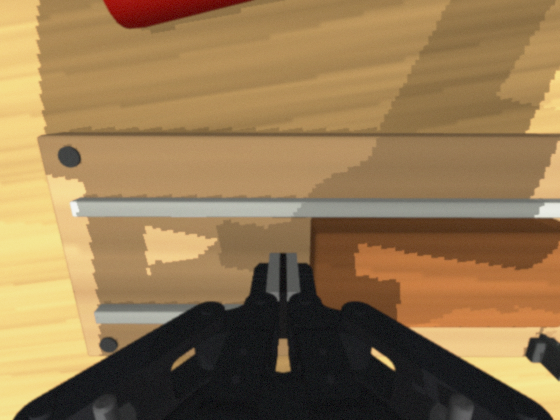

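View pics/s13.png

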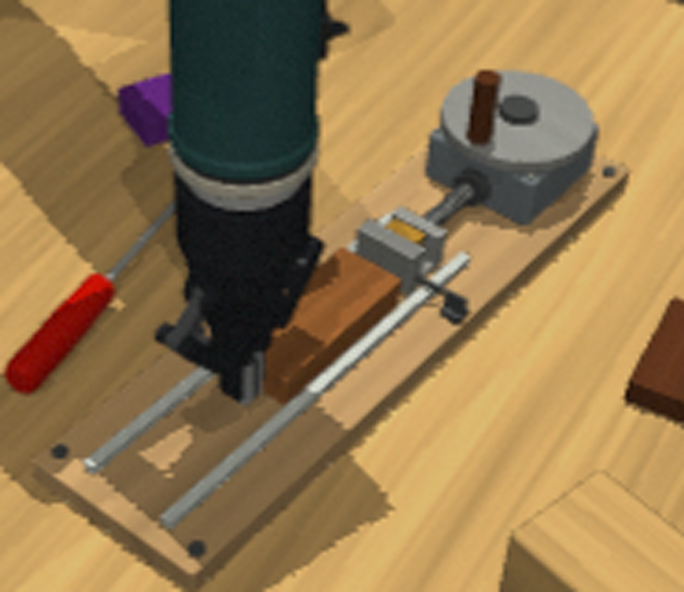

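{"fn": "apply_moves", "kwargs": {"increments": [[0, 1, 0, 0, 0, 0, 0], [0, 1, 0, 0, 0, 0, 0], [0, 1, 0, 0, 0, 0, 0], [0, 1, 0, 0, 0, 0, 0], [0, 1, 0, 0, 0, 0, 0], [0, 1, 0, 0, 0, 0, 0], [0, 0, 0, 0, 0, 0, 0], [0, 0, 0, 0, 0, 0, 0]]}}

```text
time: 17.45
ee_pos: [0.5032, -0.0852, 0.0533]
ee_rot: [0.07, 0.998, 0.0, -0.0]
contact_force: [0.2, 0.3, -0.7]
gripper_width: -0.0001
```

```bash
python3 - <<'E'
from h import *
s=snap('scene'); crop(s,270,170,350,230,8,'s14')
o=get_obs();print(o['time'],o['contact_force'],o['contact_force']@yb,B(o['ee_pos']))
E
```

```text
17.5 [ 0.49450894 -0.10443982 -0.00680912] -0.035194964942005524 [[ 0.0009 -0.1162  0.0533]]
```

View pics/s14.png

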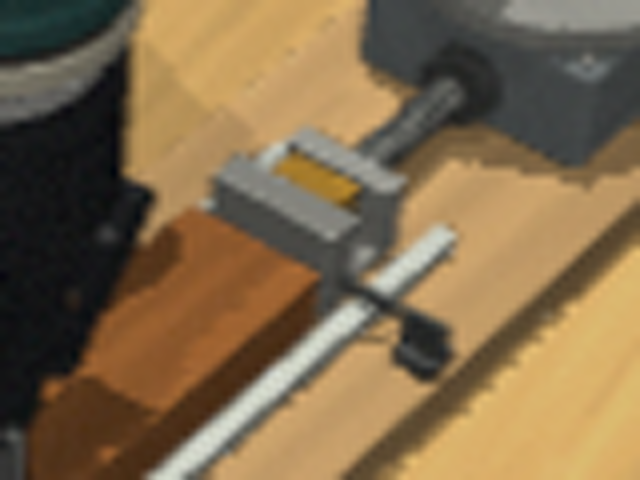

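Close to contact. From here I'll use short calls of 0.5 mm rows.

{"fn": "apply_moves", "kwargs": {"increments": [[0, 0.5, 0, 0, 0, 0, 0], [0, 0, 0, 0, 0, 0, 0], [0, 0.5, 0, 0, 0, 0, 0], [0, 0, 0, 0, 0, 0, 0], [0, 0, 0, 0, 0, 0, 0], [0, 0, 0, 0, 0, 0, 0], [0, 0, 0, 0, 0, 0, 0], [0, 0, 0, 0, 0, 0, 0]]}}

```text
time: 18.3
ee_pos: [0.5034, -0.0844, 0.0533]
ee_rot: [0.07, 0.998, -0.0, 0.0]
contact_force: [-0.2, -0.3, -0.3]
gripper_width: -0.0
```

{"fn": "apply_moves", "kwargs": {"increments": [[0, 0.5, 0, 0, 0, 0, 0], [0, 0, 0, 0, 0, 0, 0], [0, 0.5, 0, 0, 0, 0, 0], [0, 0, 0, 0, 0, 0, 0], [0, 0, 0, 0, 0, 0, 0], [0, 0, 0, 0, 0, 0, 0], [0, 0, 0, 0, 0, 0, 0], [0, 0, 0, 0, 0, 0, 0]]}}

```text
time: 19.1
ee_pos: [0.5035, -0.0833, 0.0533]
ee_rot: [0.07, 0.998, -0.0, -0.0]
contact_force: [-0.4, -0.6, 0.8]
gripper_width: 0.0002
```

{"fn": "apply_moves", "kwargs": {"increments": [[0, 0.5, 0, 0, 0, 0, 0], [0, 0, 0, 0, 0, 0, 0], [0, 0.5, 0, 0, 0, 0, 0], [0, 0, 0, 0, 0, 0, 0], [0, 0, 0, 0, 0, 0, 0], [0, 0, 0, 0, 0, 0, 0], [0, 0, 0, 0, 0, 0, 0], [0, 0, 0, 0, 0, 0, 0]]}}

```text
time: 19.9
ee_pos: [0.5036, -0.0824, 0.0533]
ee_rot: [0.07, 0.998, -0.0, -0.0]
contact_force: [-1.0, -0.3, 0.2]
gripper_width: -0.0
```

{"fn": "apply_moves", "kwargs": {"increments": [[0, 0.5, 0, 0, 0, 0, 0], [0, 0, 0, 0, 0, 0, 0], [0, 0, 0, 0, 0, 0, 0], [0, 0, 0, 0, 0, 0, 0], [0, 0, 0, 0, 0, 0, 0], [0, 0, 0, 0, 0, 0, 0], [0, 0, 0, 0, 0, 0, 0], [0, 0, 0, 0, 0, 0, 0]]}}

```text
time: 20.7
ee_pos: [0.5037, -0.0819, 0.0533]
ee_rot: [0.07, 0.998, -0.0, -0.0]
contact_force: [0.3, -0.5, -0.3]
gripper_width: -0.0001
```

```bash
python3 - <<'E'
from h import *
s=snap('scene'); crop(s,270,170,350,230,8,'s15')
w=snap('wrist','w15')
for i in range(3):
  o=get_obs();print(o['time'],o['contact_force'],o['contact_force']@yb,B(o['ee_pos']));snap('top')
E
```

```text
20.8 [-0.21531533 -0.16788755 -0.35009167] -0.19598934558523942 [[ 0.001  -0.1128  0.0533]]
20.85 [0.29376149 0.11304501 0.04137617] 0.15249886438500157 [[ 0.001  -0.1128  0.0533]]
20.9 [ 0.80621358  0.47216197 -0.47229113] 0.5788866874492192 [[ 0.001  -0.1128  0.0533]]
```

View pics/s15.png

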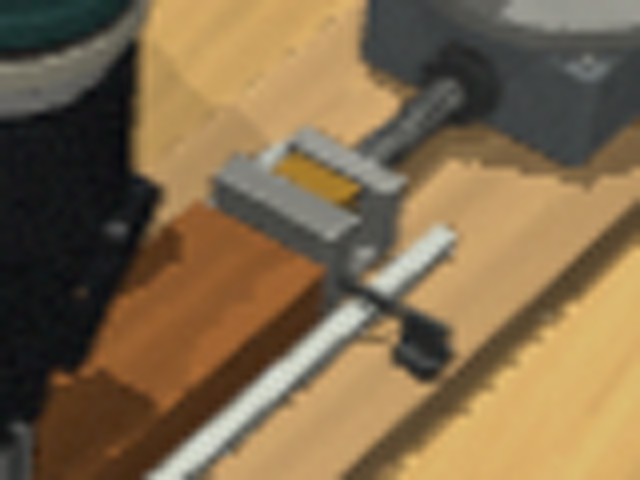

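{"fn": "apply_moves", "kwargs": {"increments": [[0, 0.5, 0, 0, 0, 0, 0], [0, 0, 0, 0, 0, 0, 0], [0, 0.5, 0, 0, 0, 0, 0], [0, 0, 0, 0, 0, 0, 0], [0, 0, 0, 0, 0, 0, 0], [0, 0, 0, 0, 0, 0, 0], [0, 0, 0, 0, 0, 0, 0], [0, 0, 0, 0, 0, 0, 0]]}}

```text
time: 21.75
ee_pos: [0.5038, -0.0809, 0.0533]
ee_rot: [0.07, 0.998, -0.0, -0.0]
contact_force: [-0.3, -0.5, -0.7]
gripper_width: 0.0001
```

{"fn": "apply_moves", "kwargs": {"increments": [[0, 0.5, 0, 0, 0, 0, 0], [0, 0, 0, 0, 0, 0, 0], [0, 0.3, 0, 0, 0, 0, 0], [0, 0, 0, 0, 0, 0, 0], [0, 0, 0, 0, 0, 0, 0], [0, 0, 0, 0, 0, 0, 0], [0, 0, 0, 0, 0, 0, 0], [0, 0, 0, 0, 0, 0, 0]]}}

```text
time: 22.55
ee_pos: [0.5038, -0.0806, 0.0533]
ee_rot: [0.069, 0.998, -0.0, -0.0]
contact_force: [-1.3, -5.5, -0.2]
gripper_width: -0.0
```

{"fn": "apply_moves", "kwargs": {"increments": [[0, 0.2, 0, 0, 0, 0, 0], [0, 0.2, 0, 0, 0, 0, 0], [0, 0, 0, 0, 0, 0, 0], [0, 0, 0, 0, 0, 0, 0], [0, 0, 0, 0, 0, 0, 0], [0, 0, 0, 0, 0, 0, 0], [0, 0, 0, 0, 0, 0, 0], [0, 0, 0, 0, 0, 0, 0]]}}

```text
time: 23.35
ee_pos: [0.5038, -0.0806, 0.0533]
ee_rot: [0.069, 0.998, -0.001, -0.0]
contact_force: [-1.5, -6.1, -0.2]
gripper_width: -0.0003
```

```bash
python3 - <<'E'
from h import *
for i in range(4):
  o=get_obs();print(o['time'],o['contact_force'],o['contact_force']@yb,B(o['ee_pos']));snap('top')
E
```

```text
23.35 [-1.46398971 -6.1201439  -0.22632406] -6.263421099213614 [[ 0.0009 -0.1115  0.0533]]
23.4 [-1.49761391 -6.78453049  0.55797755] -6.9260697120076316 [[ 0.0009 -0.1115  0.0533]]
23.45 [-3.16736286 -6.83443639 -0.50188199] -7.205921875021245 [[ 0.0009 -0.1115  0.0533]]
23.5 [-3.15727013 -6.73578707  0.14549924] -7.106826796265359 [[ 0.0009 -0.1115  0.0533]]
```

{"fn": "apply_moves", "kwargs": {"increments": [[0, 0.2, 0, 0, 0, 0, 0], [0, 0.2, 0, 0, 0, 0, 0], [0, 0.2, 0, 0, 0, 0, 0], [0, 0, 0, 0, 0, 0, 0], [0, 0, 0, 0, 0, 0, 0], [0, 0, 0, 0, 0, 0, 0], [0, 0, 0, 0, 0, 0, 0], [0, 0, 0, 0, 0, 0, 0]]}}

```text
time: 24.35
ee_pos: [0.5038, -0.0805, 0.0534]
ee_rot: [0.069, 0.998, -0.001, -0.0]
contact_force: [-2.7, -10.4, 0.6]
gripper_width: -0.0001
```

```bash
python3 - <<'E'
from h import *
for i in range(4):
  o=get_obs();print(o['time'],o['contact_force'],o['contact_force']@yb,B(o['ee_pos']));snap('top')
E
```

```text
24.35 [ -2.65578114 -10.41909138   0.57441808] -10.685565902157869 [[ 0.0009 -0.1114  0.0534]]
24.4 [-3.04789457 -8.85158264  0.6663461 ] -9.187216901242497 [[ 0.0009 -0.1114  0.0534]]
24.45 [-3.28724703 -9.08461225  1.52411914] -9.451040060845983 [[ 0.0009 -0.1114  0.0534]]
24.5 [-3.53020702 -9.79801697  0.70033472] -10.191124574943048 [[ 0.0009 -0.1114  0.0534]]
```

{"fn": "apply_moves", "kwargs": {"increments": [[0, -0.5, 0, 0, 0, 0, 0], [0, -1, 0, 0, 0, 0, 0], [0, -2, 0, 0, 0, 0, 0], [0, -10, 0, 0, 0, 0, 0], [0, -25, 0, 0, 0, 0, 0], [0, -10, -20, 0, 0, 0, 0], [0, 0, -40, 0, 0, 0, 0], [0, 0, -30, 0, 0, 0, 0]]}}

```text
time: 25.35
ee_pos: [0.4974, -0.128, 0.1447]
ee_rot: [0.07, 0.998, 0.0, 0.0]
contact_force: [1.1, -0.8, -0.0]
gripper_width: 0.0001
```

{"fn": "apply_moves", "kwargs": {"increments": [[-5, 30, -3, 0, 0, 0, 0], [-5, 30, 0, 0, 0, 0, 0], [-5, 30, 0, 0, 0, 0, 0], [-5, 30, 0, 0, 0, 0, 0], [-5, 30, 0, 0, 0, 0, 30], [-5, 30, 0, 0, 0, 0, 60], [-3, 5, 0, 0, 0, 0, 60], [0, 0, 0, 0, 0, 0, 60]]}}

```text
time: 26.15
ee_pos: [0.5562, 0.0519, 0.1463]
ee_rot: [0.069, 0.998, -0.0, 0.0]
contact_force: [-0.0, 0.2, 1.0]
gripper_width: 0.058
```

```bash
python3 - <<'E'
from h import *
o=get_obs();print(o['time'],o['contact_force'],B(o['ee_pos']))
w=snap('wrist','w16')
crop(w,220,120,360,255,4.4,'w16c')
g=cv2.cvtColor(w['frame'],cv2.COLOR_BGR2GRAY)
for r in range(205,252,3): print(r,g[r,274:306].tolist())
E
```

```text
26.15 [-0.00517216  0.15568078  0.9900525 ] [[0.0345 0.0269 0.1463]]
205 [119, 108, 89, 84, 83, 88, 87, 85, 87, 89, 85, 88, 86, 84, 87, 89, 87, 98, 126, 138, 140, 151, 183, 197, 195, 197, 199, 196, 196, 198, 198, 197]
208 [124, 118, 118, 115, 110, 112, 112, 110, 106, 90, 63, 52, 57, 81, 120, 163, 174, 176, 178, 182, 185, 190, 195, 198, 199, 196, 196, 194, 193, 195, 193, 194]
211 [121, 116, 117, 115, 111, 113, 116, 117, 109, 84, 57, 46, 51, 88, 131, 161, 170, 172, 175, 181, 180, 182, 184, 183, 173, 167, 164, 161, 161, 162, 163, 160]
214 [117, 117, 118, 119, 115, 115, 118, 117, 113, 88, 58, 47, 53, 78, 105, 135, 146, 147, 153, 164, 177, 175, 177, 177, 175, 177, 177, 176, 168, 140, 122, 119]
217 [118, 118, 116, 118, 116, 117, 118, 116, 110, 93, 64, 47, 56, 85, 101, 102, 101, 100, 105, 116, 132, 133, 124, 119, 117, 117, 123, 120, 116, 122, 113, 117]
220 [114, 113, 114, 112, 114, 112, 110, 113, 106, 89, 63, 52, 58, 75, 93, 103, 101, 98, 97, 102, 109, 111, 111, 110, 113, 111, 112, 113, 110, 112, 112, 114]
223 [112, 111, 105, 105, 108, 106, 108, 105, 95, 65, 53, 52, 55, 70, 86, 93, 93, 95, 
[... 736 characters left out ...]
, 83, 102, 111, 109, 110, 110, 111, 110, 114, 114, 111, 112, 110]
241 [117, 114, 94, 72, 61, 63, 64, 62, 56, 53, 53, 54, 58, 58, 56, 56, 56, 60, 75, 103, 114, 116, 117, 117, 116, 114, 125, 145, 155, 156, 155, 157]
244 [124, 126, 125, 124, 127, 124, 122, 120, 102, 72, 56, 54, 78, 107, 124, 125, 124, 124, 124, 124, 127, 126, 122, 129, 131, 154, 171, 182, 186, 183, 185, 185]
247 [123, 128, 124, 124, 126, 124, 126, 121, 106, 75, 57, 59, 82, 113, 122, 124, 124, 123, 122, 123, 130, 146, 169, 183, 182, 184, 186, 185, 185, 184, 183, 182]
250 [123, 122, 123, 124, 124, 121, 126, 123, 122, 119, 117, 120, 119, 122, 121, 125, 127, 123, 125, 123, 124, 138, 170, 186, 186, 189, 187, 187, 187, 186, 188, 188]
```

View pics/w16c.png

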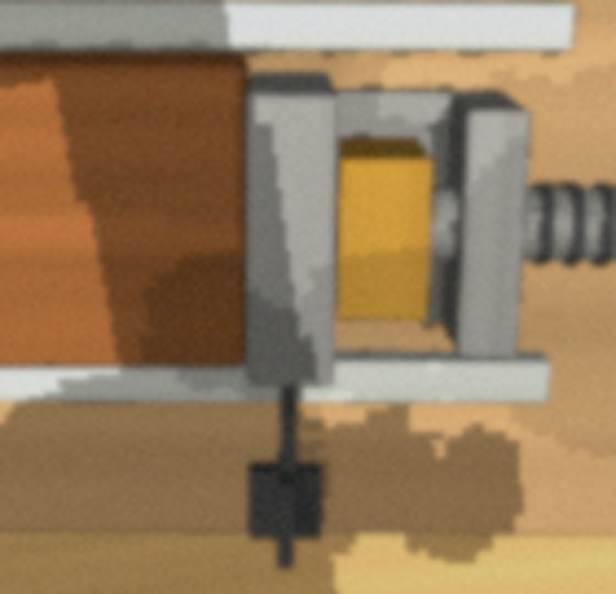

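The board touches the stop with no visible gap. The pointer (col ~285.2) lines up with the fin (col ~284.7), and the brass head bears on the front plate. Handing in.

```bash
python3 - <<'E'
from bench import *
print(finish_job())
E
```

```text
the job is handed in; nothing more can be done
None
```

I completed every step and handed the job in after about 26 s; no verdict was reported.

- **Drawing back:** I cranked the wheel about 8 rad counter-clockwise. The wrist camera put the pointer about 8.9 mm past the fin, rather than the roughly 6 mm asked, but well over the required 3 mm.
- **Winding forward:** After about 3.4 rad clockwise, the pointer was about 0.4 mm from the fin. The brass head was touching the stop's front plate.
- **Pressing the board:** I released the wheel and pushed the board along with shut fingers. The wrist force rose to 9–10.7 N and held there, then I backed off and raised the tool.
- **Last check:** The final wrist image shows the board's end on the stop with no visible gap. The pointer is within about 0.5 mm of the fin, and the head still bears forward.

The cameras disagreed by up to about 3 mm on absolute positions. I therefore measured pointer against fin in a single wrist view, where that error mostly cancels. As a cross-check, the stop's front face measured about 6.3 mm from the pointer instead of the nominal 7 mm. I did not measure the bystanders again at the end, but no move came near them.

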